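# Gauge a fired test bar and show its underside to the inspection camera

## Task

Measure the fired clay test bar lying in the bench gauge: push the jaw shut by its sprung thumb tab until it presses the bar firmly against the fixed anvil, and leave the jaw there so that the reading stands. Then lift the bar out and hold it in the air before the inspection camera, its underside square to the lens, centred 120 mm in front of it, the bar's length parallel to the long side of the camera head. Finish while still holding it there, and do not disturb the spare bars, the modelling tool or the clay bird.

Things in the scene. Friction and masses are not known exactly. Their poses are not given: they have to be found in the camera images.
- bar_center (a point): Centre of the test bar to measure: a buff fired-clay bar, 100 mm long (its y axis) x 30 mm wide (x) x 12 mm thick (z), about 80 g, with a scored line pattern on its upper face (+z) and a plain underside. It lies loose, flat on the bed of the gauge between anvil and jaw, lengthwise along the bed, 3 to 12 mm short of the anvil at first. It sticks out 5 mm on either side of the bed, so it can be pinched across its 30 mm width from above.
- gauge: Steel bench gauge, fixed to the table. Origin: centre of its underside. Base plate 64 x 236 x 8 mm; on it a 20 mm wide bed along its y axis whose top is 40 mm above the table. At its -y end stands the fixed anvil (36 mm wide, top at 56 mm), measuring face at y = -90 mm. The jaw rides on the bed from the +y end.
- jaw (a joint): How far the gauge's jaw has slid shut, m: 0 fully open (jaw face at y = +70 mm in the gauge's frame), growing as it moves towards the anvil (gauge's -y). It meets the bar pressed against the anvil at 0.060. It slides with about 2.5 N of friction; it stays where it is left. The jaw block is 36 mm wide, 40 mm long, its top 56 mm above the table.
- jaw_tab (a point): Grip point on the jaw's upright sprung thumb tab, 85 mm above the table; the tab is 20 mm wide (gauge's x), 16 mm along the slide (y), from 57 mm to 101 mm above the table, 25 mm behind the jaw's face while its spring is free. Axes as the gauge's. It can be pinched across its 20 mm or pushed; pushing it towards the anvil (gauge's -y) carries the jaw along.
- tab (a joint): How far the thumb tab is pushed in on the jaw against its spring, m: 0 free, 0.012 at its stop, towards the anvil. The spring is 1 N per mm: some 3 mm while the jaw slides; with the jaw on the bar, pushing the tab in 6 mm or more presses the bar firmly (spring force less the 2.5 N friction). It springs back when let go.
- cam: Inspection camera, fixed to the table: steel foot plate (120 x 130 x 10 mm) with a black head (100 x 55 mm), a round lens amid its face and a white light strip either side. The head leans 30 degrees: the lens looks up and back to the robot's side (foot's -x). Origin: underside of the foot; lens centre at x = +45 mm, z = 75 mm; view point at x = -15 mm, z = 179 mm; both y = 0.
- lens (a point): Centre of the camera's lens front. z: the direction it looks in (30 degrees off vertical); y: along the head's long side, level; x: across the head.
- view (a point): Where the bar's centre belongs: the point 120 mm straight out in front of the lens, about 179 mm above the table. Axes as the lens's: the bar's thickness axis (its z) belongs along z, its length (its y, either way round) along y.
- bar2_center (a point): Centre of a second, equal test bar lying on a kiln batt (12 mm slab) beside the work; leave it.
- bar3_center (a point): Centre of a third equal bar on the same batt; leave it.
- bird: Dark clay bird figure, 76 mm across and 158 mm tall, origin under its foot; leave it.
- modelling_tool: Wooden modelling tool 170 mm long, 13 mm thick, lying on the table between gauge and camera; origin at one end, its z axis along it; leave it.
There are look-alikes about, which are no part of the job. What is shaped like the gauge but blue or green is not meant.

How it is judged:
By the outcome, as a careful person would: the job done as asked, in the order asked, and still so for the second after the job is handed in, while the arm keeps its last pose, push and grip.
It also fails if it takes over 48 s, if anything falls off the work surface, if the arm or the gripper's body presses on something with over 40 N, if the wrist force passes 120 N, or if a joint passes its speed limit or range.

## Robot

A 6-joint arm with a two-finger parallel gripper is mounted at the origin on the work surface. World frame = base frame: x ahead of the robot, y to its left, z up, the work surface at z = 0. Lengths are in m, angles in rad, forces in N, time in s.
With the tool pointing down it reaches from about 0.35 to 0.8 m from the base axis. Payload 7.3 kg.
Tool frame: the origin (TCP) lies at the very end of the fingers, on their centre line; the grasp point (between the pads) lies 19 mm behind it; y points along the fingers, z is the direction in which the jaws open and shut, and the axes are right-handed (so a half turn about y gives the same grasp; the last joint's range is limited). The gripper opens to 85 mm and grips with 20 to 120 N. Pads are 22 mm wide; open, the fingers measure 114 mm over their backs; the gripper's body (76 mm by 85 mm) begins 54 mm behind the grasp point. The pads swing forward as they close: fully open they stand 13 mm farther back than shut.
Start: joints at [1.056, 0.342, 1.524, -0, 1.275, -0.146], TCP at [0.189, 0.49, 0.199] pointing down, gripper open.
Joint ranges: [-2.53, 2.53], [-0.77, 2.02], [0.04, 2.7], [-1, 4.14], [0.28, 2.66], [-3.11, 3.11]. Speed limits (rad/s): [2.57, 2.57, 3.14, 3.14, 3.14, 3.14].

## Interface

Orientations are given as a 3x3 rotation matrix whose columns are the frame's x, y, z axes.
In Python, from bench import * gives the robot as it stands. The module is installed in compiled form; this text tells all that it offers.
- The arm moves only by the tool move_arm, never from a script. Its argument "deltas" is a list of rows, each a list of 4 numbers: the shift along the world's x, y, z in mm, then the turn about the world's z in degrees. A call has 1 to 12 rows; each row is the pose to reach, as a shift and turn from the pose measured when the call began; what a row does not reach only later rows make up. A row lasts 1/8 s, in which the tool goes at most 62.5 mm and 10.7 degrees, less where a joint would pass 70% of its speed; a pose out of reach is approached as far as the arm can. A call with a gripper value outside its range is refused whole. "grip" is the opening, from 0 (shut) to 1 (fully open), set as the call begins (left out, the last holds). The fingers move at their own pace and stop on an object; the grip force is fixed at half the most. Time passes only in rows, so rows that repeat a pose let the fingers close. It gives the time, the measured TCP pose, the force and the opening at its end, in the units of the state.
- observe(): the state, without advancing time (a new reading comes with each control period).
- capture(name): name is "scene" or "top"; returns a dict with "image" (480x640x3 uint8, red, green, blue), "depth" (480x640 float32, m along the optical axis (not along the pixel's ray), 0 where there is no reading), "fx", "fy", "cx", "cy" (pixels), "extrinsics" (4x4, takes a point from world to camera coordinates). Camera axes: x right, y up, looking along -z (the intrinsics and any distortion apply to the point x, -y, -z); pixel columns grow to the right and rows downward; lengths in m; the calibration is good to about 2 mm. A picture is of the moment at which its call begins.
- hand_in(): hands the job in, once; it reports no verdict.
Trained networks look in a picture, given as the dict that the camera call returned (one of the last four; its "shot" number tells which), for a name from the list of things; names that differ only in an ending like _2 or _b are one class to them, and where a whole thing is asked for, a point or a joint stands for the part that bears it (a point fixed in the world has none). Each returns a list of dicts, best first, with "p" (0 to 1); they miss things now and then, are a little off and sometimes report something else, mostly with a low value. They report only what shows in the picture. A call takes as long as a camera call. They do not tell look-alikes from the thing itself.
- outline_of(label, picture): "mask" (480x640 bool, what is visible of it) and "extent" ([centre column, centre row, width, height] in pixels, round what is visible of it).
- landmark_of(label, picture): "position" ([column, row] in pixels: a listed point, or the origin of a listed thing).
The state is a dict: "t": time; "joint_positions": joint angles; "qvel": joint speeds; "effort": joint torques, N m; "position": TCP position; "ee_rot": TCP orientation; "wrist_force": force on the tool from outside, world axes, zero at the start; "torque": the same for the moment, N m; "finger_gap": opening from 0.0 (shut) to 1.0 (fully open).
Only numpy, scipy, OpenCV 4.12 (cv2) and the standard library are available. Lean on these libraries where they do the work, as an engineer would, in place of code of your own. Each camera call takes 0.05 s, during which the arm holds its last target. There are 200 camera calls.

## Working session

There is one attempt and no reset: what is moved stays moved. The work goes in short steps, Python scripts to look and compute and a tool call to move; the robot and the scene stay as the last step left them, time stands still between calls to the robot, and variables do not carry over. Pictures are saved under pics/ and viewed, on a budget of 15 in all, crops included, one or two more only if the job needs it, and the job is handed in when it is done.

Besides the shell and the picture viewer there is one more tool, called after ">>>" as name([rows], argument=value, ...), one row to a line, values as JSON. move_arm: Moves the arm, as the interface text tells. Its arguments: {"type":"object","properties":{"deltas":{"type":"array","items":{"type":"array","items":{"type":"number"}}},"grip":{"type":"number"}},"required":["deltas"]}

```bash
mkdir -p pics; cat > h.py <<'E'
from bench import *
import numpy as np, cv2
def ray(c,u,v):
    E=np.array(c["extrinsics"]);R=E[:3,:3];t=E[:3,3]
    d=np.array([(u-c["cx"])/c["fx"],-(v-c["cy"])/c["fy"],-1.])
    return -R.T@t, R.T@d
def atz(c,u,v,z):
    o,d=ray(c,u,v);return o+d*(z-o[2])/d[2]
def cloud(c):
    v,u=np.mgrid[:480,:640];d=c["depth"]
    p=np.stack([(u-c["cx"])/c["fx"]*d,-(v-c["cy"])/c["fy"]*d,-d],-1)
    E=np.array(c["extrinsics"]);return (p-E[:3,3])@E[:3,:3]
def proj(c,p):
    E=np.array(c["extrinsics"]);q=E[:3,:3]@np.array(p)+E[:3,3]
    return c["cx"]+c["fx"]*q[0]/-q[2], c["cy"]+c["fy"]*q[1]/q[2]
def save(n,im):cv2.imwrite("pics/"+n,im[...,::-1])
E
python3 - <<'E'
from h import *
for n in("scene","top"):
    c=capture(n);save(n+".png",c["image"]);P=cloud(c)
    print(n,[k for k in c], ray(c,320,240)[0])
    for l in "bar_center gauge jaw_tab cam lens view bird modelling_tool bar2_center".split():
        r=landmark_of(l,c)
        for x in r[:4]:
            u,v=x["position"];iu,iv=int(np.clip(round(u),0,639)),int(np.clip(round(v),0,479))
            print(l,round(x["p"],2),np.round([u,v]),P[iv,iu].round(3))
E
```

```text
scene ['image', 'depth', 'fx', 'fy', 'cx', 'cy', 'extrinsics', 'shot'] [ 1.26681788 -0.29149161  1.24377054]
bar_center 0.69 [272. 269.] [ 0.502 -0.224  0.05 ]
gauge 0.85 [284. 276.] [ 0.507 -0.195  0.016]
gauge 0.66 [259. 209.] [ 0.273 -0.226  0.017]
gauge 0.61 [422. 174.] [0.231 0.276 0.012]
jaw_tab 0.67 [319. 261.] [ 0.522 -0.106  0.083]
jaw_tab 0.46 [296. 187.] [ 0.283 -0.119  0.099]
jaw_tab 0.42 [459. 147.] [0.226 0.375 0.101]
cam 0.69 [421. 251.] [0.5   0.184 0.012]
lens 0.65 [436. 250.] [0.548 0.196 0.082]
bird 0.79 [371. 349.] [ 0.777 -0.039  0.075]
modelling_tool 0.6 [351. 252.] [ 0.463 -0.003  0.008]
bar2_center 0.58 [186. 283.] [ 0.482 -0.446  0.022]
top ['image', 'depth', 'fx', 'fy', 'cx', 'cy', 'extrinsics', 'shot'] [ 0.36525456 -0.10288145  1.53610353]
bar_center 0.73 [365. 240.] [ 0.489 -0.231  0.052]
gauge 0.96 [356. 332.] [ 0.265 -0.207  0.043]
gauge 0.93 [354. 238.] [ 0.494 -0.204  0.051]
gauge 0.63 [154. 349.] [0.227 0.285 0.04 ]
jaw_tab 0.59 [323. 333.] [ 0.267 -0.126  0.1  ]
jaw_tab 0.47 [314. 230.] [ 0.51  -0.106  0.101]
cam 0.82 [197. 241.] [0.493 0.19  0.004]
lens 0.78 [185. 224.] [0.529 0.208 0.068]
view 0.61 [182. 241.] [0.492 0.226 0.014]
bird 0.63 [279. 144.] [ 0.716 -0.023  0.107]
modelling_tool 0.85 [272. 253.] [0.461 0.    0.012]
modelling_tool 0.72 [315. 230.] [ 0.509 -0.108  0.102]
bar2_center 0.69 [182. 243.] [0.487 0.227 0.009]
bar2_center 0.59 [451. 246.] [ 0.475 -0.447  0.028]
```

View pics/scene.png

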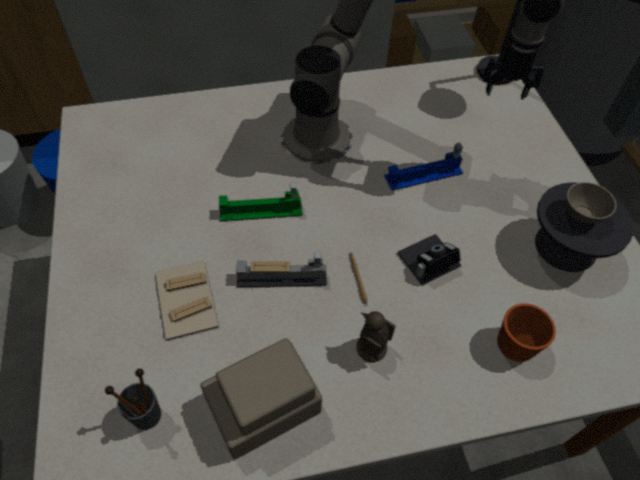

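View pics/top.png

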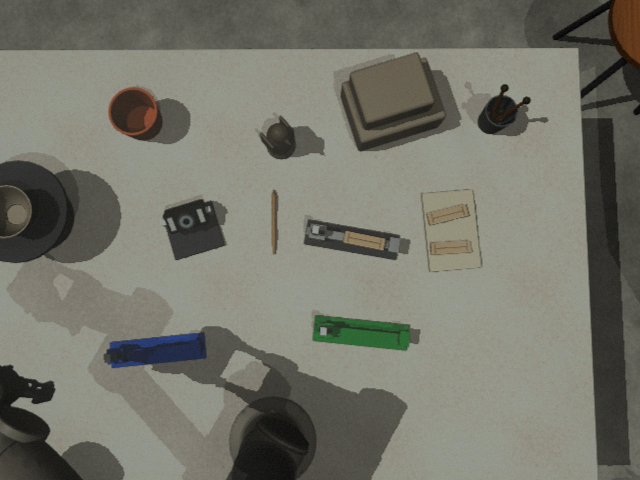

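```bash
python3 - <<'E'
from h import *
cs={n:capture(n) for n in("top","scene")}
c=cs["top"];P=cloud(c);
r=P[200:280,290:420];
tbl=P[270:300,330:420,2];print("table z",tbl.mean(),tbl.std())
def rect(Q):
    rr=cv2.minAreaRect((Q[:,:2]*1000).astype(np.float32));return rr
for n,c in cs.items():
  P=cloud(c)
  for l in("gauge","bar_center","cam","jaw_tab","modelling_tool","bird"):
    for o in outline_of(l,c)[:3]:
        m=o["mask"].astype(bool);Q=P[m];
        print(n,l,round(o["p"],2),np.round(o["extent"]),m.sum(),"zmax",Q[:,2].max().round(3),"med",np.median(Q,0).round(3),"rect",[np.round(x,1) for x in rect(Q)])
c=cs["top"]
# edges: intersect mask with the known heights
im=c["image"]
a=cv2.resize(im[205:275,295:415],None,fx=6,fy=6,interpolation=cv2.INTER_CUBIC)
b=cv2.resize(im[190:270,155:235],None,fx=5.25,fy=5.25,interpolation=cv2.INTER_CUBIC)
out=np.zeros((840,800,3),np.uint8);out=np.vstack([np.pad(a,((0,0),(0,0),(0,0)))])
save("g.png",np.clip(a.astype(int)*2,0,255).astype(np.uint8));save("c.png",np.clip(b.astype(int)*2,0,255).astype(np.uint8))
E
```

```text
table z 0.010429380062472706 0.12503310010885219
top gauge 0.76 [360. 333. 100.  34.] 2508 zmax 1.536 med [ 0.265 -0.219  0.012] rect [array([ 265.8, -208.6]), array([266.8, 114.8]), np.float64(70.0)]
top gauge 0.75 [154. 351. 103.  38.] 2577 zmax 1.536 med [0.224 0.286 0.012] rect [array([255.5, 149.5]), array([ 93.2, 542.5]), np.float64(13.8)]
top gauge 0.72 [354. 241.  95.  40.] 1879 zmax 1.536 med [ 0.494 -0.174  0.01 ] rect [array([ 474.9, -204.5]), array([178.5, 239.9]), np.float64(10.5)]
top cam 0.59 [192. 229.  60.  66.] 2643 zmax 1.536 med [0.523 0.197 0.014] rect [array([492.9,  82.2]), array([419.2, 162.7]), np.float64(76.6)]
top cam 0.57 [445. 217.  40.  22.] 456 zmax 1.536 med [ 0.554 -0.432  0.024] rect [array([ 482.5, -287.3]), array([ 47.5, 434.6]), np.float64(26.2)]
top jaw_tab 0.55 [314. 228.  10.   9.] 58 zmax 0.109 med [ 0.509 -0.107  0.1  ] rect [array([ 510.6, -107.3]), array([16.3, 17.7]), np.float64(79.3)]
top jaw_tab 0.53 [321. 330.   6.  12.] 69 zmax 1.536 med [ 0.273 -0.123  0.1  ] rect [array([ 313.2, -118.7]), array([107.1,  20. ]), np.float64(6.4)]
top j
[... 1446 characters left out ...]
ct [array([ 886.1, -195.3]), array([ 13.7, 785.3]), np.float64(76.8)]
scene modelling_tool 0.71 [440. 259.  42.  28.] 942 zmax 1.244 med [0.563 0.202 0.066] rect [array([852.9, -31.5]), array([107.3, 971.8]), np.float64(51.6)]
scene modelling_tool 0.55 [361. 280.  11.  50.] 184 zmax 0.018 med [ 0.542 -0.004  0.009] rect [array([546.9,  -1.9]), array([142.5,  16.4]), np.float64(0.2)]
scene modelling_tool 0.48 [271. 268.  38.  12.] 466 zmax 1.244 med [ 0.494 -0.228  0.051] rect [array([ 866.3, -282.6]), array([ 98.3, 795.2]), np.float64(81.7)]
scene bird 0.58 [378. 337.  37.  51.] 1417 zmax 1.244 med [ 0.758 -0.03   0.101] rect [array([ 955.7, -148.5]), array([ 79.5, 680.2]), np.float64(58.7)]
```

View pics/g.png

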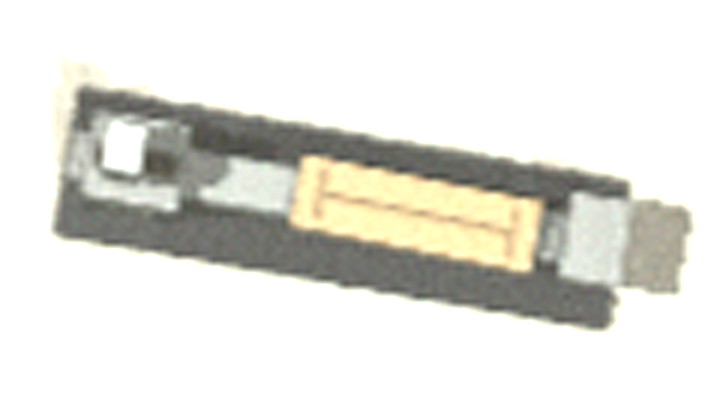

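View pics/c.png

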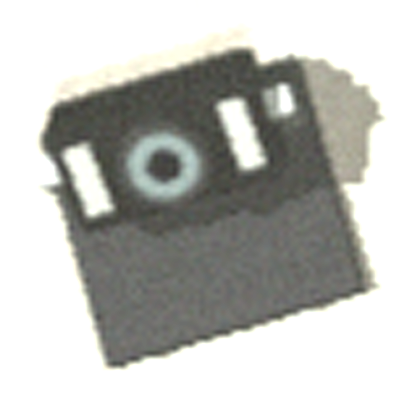

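```bash
python3 - <<'E'
from h import *
c=capture("top");s=capture("scene")
pts=[(308.3,220),(400,235.8),(395.8,259.2),(304.2,243.7)]
W=np.array([atz(c,*p,.008)[:2]*1000 for p in pts]);print("gauge corners",W.round(1),"ctr",W.mean(0))
y=(W[0]+W[3]-W[1]-W[2])/2;print("len",np.hypot(*y),"yaw",np.degrees(np.arctan2(-y[0],y[1])),"wid",np.hypot(*((W[0]+W[1]-W[2]-W[3])/2)))
print("tab",atz(c,315.8,229.5,.101))
for cc,lim in((c,(205,275,295,415)),(s,(250,285,235,310))):
    h=cv2.cvtColor(cc["image"],cv2.COLOR_RGB2HSV).astype(int);rgb=cc["image"].astype(int)
    m=np.zeros((480,640),bool);a,b,d,e=lim;m[a:b,d:e]=((rgb[...,0]-rgb[...,2])>45)[a:b,d:e]
    v,u=np.nonzero(m);Q=np.array([atz(cc,x,y_,.052)[:2]*1000 for x,y_ in zip(u,v)],np.float32);print("bar",len(Q),cv2.minAreaRect(Q),Q.mean(0))
    y=Q-Q.mean(0);w,V=np.linalg.eigh(np.cov(y.T));print(V[:,1],np.degrees(np.arctan2(-V[0,1],V[1,1])))
f=[(175.6,259.5),(226.4,244.9),(155+305/5.25,190+60/5.25),(155+45/5.25,190+105/5.25),(155+250/5.25,190+50/5.25)]
for p in f:print("foot",(atz(c,*p,.01)*1000).round(1))
print("lens",atz(c,186,221.8,.075))
l=landmark_of("lens",s)[0];print(l,atz(s,*l["position"],.075))
b=[(155+x/5.25,190+yy/5.25) for x,yy in((87,180),(242,133))]
q=[atz(c,*p,.075)[:2]*1000 for p in b];print("strips",q,np.degrees(np.arctan2(*(-(q[0]-q[1])*[1,-1])[:2])))
l=landmark_of("jaw_tab",s)[0];print(atz(s,*l["position"],.085))
save("s.png",np.clip(cv2.resize(np.hstack([s["image"][240:300,225:335],s["image"][225:285,390:470]]),None,fx=4,fy=4,interpolation=2).astype(int)*2,0,255).astype(np.uint8))
o=observe();print(o["ee_rot"],o["position"])
E
```

```text
gauge corners [[ 544.5  -91.5]
 [ 503.2 -323.2]
 [ 444.1 -311.5]
 [ 484.3  -80.9]] ctr [ 494.01162773 -201.77260482]
len 234.73989128530584 yaw -10.000983139621905 wid 60.68189177827223
tab [ 0.51077207 -0.10990138  0.101     ]
bar 296 ((488.92523193359375, -227.86599731445312), (94.9085922241211, 25.438955307006836), 79.05642700195312) [ 488.73682 -228.3299 ]
[0.20024439 0.97974598] -11.551250722049485
bar 10 ((496.5415344238281, -232.4714813232422), (58.86927032470703, 9.14007568359375), 78.58406829833984) [ 496.17303 -237.40068]
[0.18491165 0.98275515] -10.655981665465559
foot [445.9 242.4  10. ]
foot [482.  115.1  10. ]
foot [592.7 149.7  10. ]
foot [571.4 274.8  10. ]
foot [597.7 176.3  10. ]
lens [0.53359528 0.20398765 0.075     ]
{'position': [435.4, 249.1], 'p': 0.64} [0.54087131 0.19839114 0.075     ]
strips [array([527.70549117, 238.78180908]), array([549.19051998, 167.66382694])] 16.809778141823067
[0.21103511 0.38005961 0.085     ]
[[ 9.32766435e-01  7.07726554e-05  3.60481306e-01]
 [-3.60481312e-01  1.30226454e-04  9.32766427e-01]
 [ 1.90701545e-05 -9.99999989e-01  1.46983085e-04]] [0.18925802 0.48974222 0.19943862]
```

View pics/s.png

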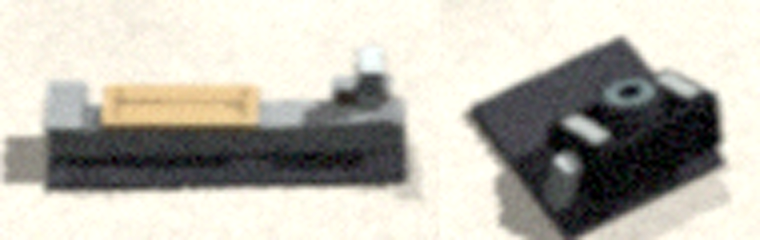

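```bash
python3 - <<'E'
from h import *
c=capture("top");s=capture("scene")
def a(cx,cy,f,u0,v0):return (cx+.5)/f-.5+u0,(cy+.5)/f-.5+v0
T=lambda x,y:a(x,y,5.25,155,190); G=lambda x,y:a(x,y,6,295,205)
S=lambda x,y:a(x,y,4,225,240) if x<440 else a(x-440,y,4,390,225)
def tri(p,q):
    A=[];b=[]
    for cc,uv in((c,p),(s,q)):
        o,d=ray(cc,*uv);d/=np.linalg.norm(d);M=np.eye(3)-np.outer(d,d);A.append(M);b.append(M@o)
    x=np.linalg.solve(sum(A),sum(b));return (x*1000).round(1),[np.round(np.linalg.norm(M@x-bb)*1000,1) for M,bb in zip(A,b)]
print("lens",tri(T(163,167),S(628,92)))
print("strip+y",tri(T(87,180),S(684,84)))
print("strip-y",tri(T(242,133),S(585,128)))
print("tab top",tri(G(125,147),S(370,58)))
print("lens@75",atz(c,*T(163,167),.075),atz(s,*S(628,92),.075))
print("tab@101",atz(c,*G(125,147),.101),atz(s,*S(370,58),.101))
print("bar@52",atz(c,*G(416,213),.052),atz(s,*S(181,102),.052))
for x,y in((45,105),(250,40),(65,190),(50,120),(305,60),(108,365),(375,288)):print(x,y,(atz(c,*T(x,y),.01)*1000).round(1))
for x,y in((462,112),(622,38)):print("foot S",(atz(s,*S(x,y),.01)*1000).round(1))
E
```

```text
lens (array([534.8, 205.1,  71.3]), [np.float64(0.5), np.float64(0.5)])
strip+y (array([530.6, 244.5,  63.2]), [np.float64(1.9), np.float64(1.9)])
strip-y (array([551.6, 170.8,  63.8]), [np.float64(0.1), np.float64(0.1)])
tab top (array([ 511.9, -109.1,   99.4]), [np.float64(0.1), np.float64(0.1)])
lens@75 [0.53456178 0.20486484 0.075     ] [0.53706436 0.20306249 0.075     ]
tab@101 [ 0.51177125 -0.10899567  0.101     ] [ 0.51294596 -0.10938667  0.101     ]
bar@52 [ 0.48909353 -0.2280692   0.052     ] [ 0.49006296 -0.22792447  0.052     ]
45 105 [572.4 275.8  10. ]
250 40 [603.7 177.4  10. ]
65 190 [531.2 265.5  10. ]
50 120 [565.1 273.3  10. ]
305 60 [593.8 150.7  10. ]
108 365 [446.8 243.5  10. ]
375 288 [483.2 116.1  10. ]
foot S [489.9 114.   10. ]
foot S [452.  241.7  10. ]
```

>>> move_arm([
  [28,-48,0,-7],
  [56,-96,0,-14],
  [84,-144,0,-21],
  [112,-192,0,-28],
  [140,-240,0,-35],
  [168,-290,0,-42],
  [196,-340,0,-49],
  [225,-390,0,-56],
  [253,-440,0,-62],
  [280,-490,0,-69],
  [305,-535,-10,-75],
  [328,-571,-20,-79],
], grip=0)

```text
t: 3.5
position: [0.5181, -0.0834, 0.1792]
ee_rot: [[-0.18, 0.001, 0.984], [-0.984, -0.0, -0.18], [0.0, -1.0, 0.001]]
wrist_force: [0.6, 0.3, -0.0]
finger_gap: 0.001
```

>>> move_arm([
  [0,3,-50,0.4],
  [0,4,-95,0.4],
  [0,4,-110,0.4],
  [0,4,-110,0.4],
])

```text
t: 4.0
position: [0.5181, -0.0793, 0.0692]
ee_rot: [[-0.173, -0.0, 0.985], [-0.985, 0.0, -0.173], [0.0, -1.0, -0.0]]
wrist_force: [-0.0, -0.6, 0.2]
finger_gap: -0.001
```

>>> move_arm([
  [-1.4,-7.9,0,0],
  [-2.4,-13.8,0,0],
  [-3.5,-19.7,0,0],
  [-4.5,-25.6,0,0],
  [-5.6,-31.5,0,0],
  [-6.6,-37.4,0,0],
  [-7.6,-43.3,0,0],
  [-8.7,-49.3,0,0],
  [-9.7,-55.2,0,0],
  [-10.4,-59.1,0,0],
  [-10.4,-59.1,0,0],
])

```text
t: 5.38
position: [0.5076, -0.1387, 0.0692]
ee_rot: [[-0.173, -0.0, 0.985], [-0.985, 0.0, -0.173], [0.0, -1.0, -0.0]]
wrist_force: [0.3, -0.1, -0.7]
finger_gap: -0.001
```

```bash
python3 - <<'E'
from h import *
c=capture("top");s=capture("scene")
a=cv2.resize(c["image"][190:275,295:415],None,fx=4,fy=4,interpolation=2)
b=cv2.resize(s["image"][215:300,225:345],None,fx=4,fy=4,interpolation=2)
save("p1.png",np.clip(np.vstack([a,b])[:, :].astype(int)*2,0,255).astype(np.uint8)[:680][::1])
x=np.hstack([a,b])[:, :];x=cv2.resize(x,(800,284));save("p1.png",np.clip(x.astype(int)*2,0,255).astype(np.uint8))
for i in range(4):print(observe()["wrist_force"]); capture("top") if i<3 else 0
E
```

```text
[ 0.80563547 -0.1777424   0.42072665]
[-0.54103169 -0.69012791  1.11648444]
[0.09455286 0.95324421 0.84445642]
[-0.77080309  0.55945169 -0.25948733]
```

View pics/p1.png

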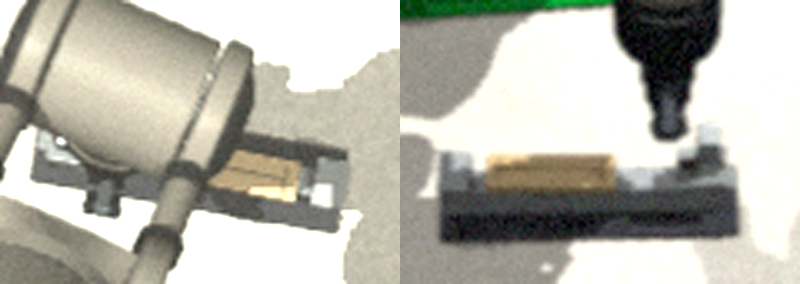

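```bash
python3 - <<'E'
from h import *
s=capture("scene")
f=lambda p:tuple(round((a-b)*f/1) for a,b,f in zip(proj(s,p),(225,215),(3.33,3.34)))
for n,p in dict(tcp=(.5076,-.1387,.0692),tab0=(.512,-.109,.101),tcpgauge=(.5076,-.1387,.04)).items():print(n,proj(s,p),f(p))
P=cloud(s)
u,v=305,250
for v in range(238,262,3):print(v,P[v,302:309,:].round(3)[::3].tolist())
E
```

```text
tcp (np.float64(305.2287333907281), np.float64(261.2996863630685)) (267, 155)
tab0 (np.float64(317.19689514717425), np.float64(253.79352174666047)) (307, 130)
tcpgauge (np.float64(305.2264854000935), np.float64(267.49914104382304)) (267, 175)
238 [[0.545, -0.154, 0.226], [0.546, -0.147, 0.225], [0.546, -0.14, 0.223]]
241 [[0.546, -0.154, 0.215], [0.54, -0.146, 0.205], [0.547, -0.14, 0.213]]
244 [[0.522, -0.149, 0.169], [0.549, -0.148, 0.206], [0.55, -0.141, 0.206]]
247 [[0.52, -0.149, 0.153], [0.553, -0.148, 0.2], [0.522, -0.135, 0.152]]
250 [[0.551, -0.155, 0.186], [0.562, -0.15, 0.201], [0.554, -0.141, 0.186]]
253 [[0.562, -0.157, 0.191], [0.565, -0.151, 0.193], [0.565, -0.144, 0.19]]
256 [[0.509, -0.147, 0.099], [0.52, -0.142, 0.113], [0.522, -0.135, 0.113]]
259 [[0.452, -0.136, -0.003], [0.455, -0.129, 0.0], [0.495, -0.129, 0.058]]
```

```bash
python3 - <<'E'
from h import *
s=capture("scene");c=capture("top")
a=cv2.resize(s["image"][222:282,280:345],None,fx=9,fy=9,interpolation=2)
x=np.clip((a/255.)**.5*255,0,255).astype(np.uint8);save("p2.png",x)
P=cloud(s)
for n,p in dict(tcp=(.5076,-.1387,.0692)).items():print((np.array(proj(s,p))-(280,222))*9)
P=cloud(c);print(landmark_of("jaw_tab",s)[:3])
E
```

```text
[227.05860052 353.69717727]
[{'position': [459.7, 147.4], 'p': 0.57}, {'position': [315.8, 256.1], 'p': 0.55}]
```

View pics/p2.png

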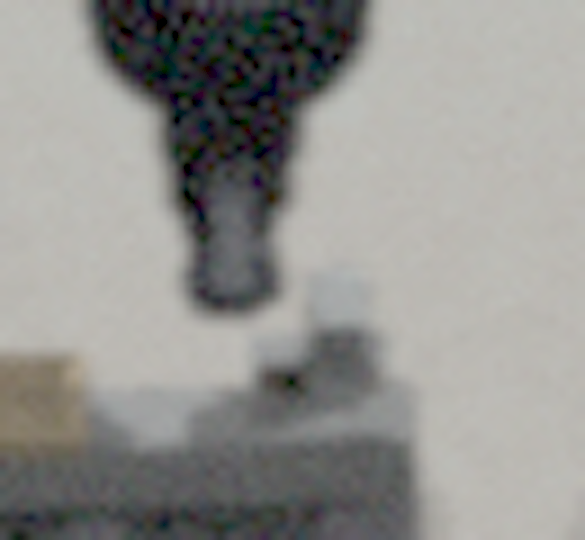

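```bash
python3 - <<'E'
from h import *
L=[capture("scene") for _ in range(10)]
s=L[0];s["depth"]=np.median([x["depth"] for x in L],0);s["image"]=np.mean([x["image"] for x in L],0)
P=cloud(s)
for v in range(244,262):print(v,[tuple((P[v,u]*1000).astype(int)) for u in (303,305,307)],s["image"][v,305].astype(int))
print("tab",[tuple((P[v,317]*1000).astype(int)) for v in range(250,262)])
E
```

```text
244 [(np.int64(547), np.int64(-152), np.int64(205)), (np.int64(548), np.int64(-147), np.int64(205)), (np.int64(549), np.int64(-142), np.int64(205))] [36 39 40]
245 [(np.int64(522), np.int64(-147), np.int64(164)), (np.int64(550), np.int64(-147), np.int64(203)), (np.int64(551), np.int64(-143), np.int64(203))] [40 41 44]
246 [(np.int64(516), np.int64(-146), np.int64(152)), (np.int64(552), np.int64(-148), np.int64(202)), (np.int64(553), np.int64(-143), np.int64(202))] [43 45 48]
247 [(np.int64(520), np.int64(-146), np.int64(152)), (np.int64(552), np.int64(-148), np.int64(199)), (np.int64(554), np.int64(-144), np.int64(200))] [43 45 47]
248 [(np.int64(524), np.int64(-147), np.int64(155)), (np.int64(556), np.int64(-148), np.int64(199)), (np.int64(557), np.int64(-144), np.int64(200))] [44 45 47]
249 [(np.int64(549), np.int64(-152), np.int64(187)), (np.int64(557), np.int64(-149), np.int64(197)), (np.int64(558), np.int64(-144), np.int64(198))] [44 46 49]
250 [(np.int64(550), np.int64(-152), np.int64(185)), (np.int64(559), np.int64(-149), np.int64(196)), (np.int64(560), np.int64(-145), np.int6
[... 1638 characters left out ...]
64(-135), np.int64(0)), (np.int64(460), np.int64(-129), np.int64(-1)), (np.int64(463), np.int64(-124), np.int64(0))] [138 134 127]
tab [(np.int64(433), np.int64(-90), np.int64(0)), (np.int64(435), np.int64(-91), np.int64(-1)), (np.int64(506), np.int64(-108), np.int64(100)), (np.int64(509), np.int64(-108), np.int64(101)), (np.int64(511), np.int64(-109), np.int64(99)), (np.int64(515), np.int64(-110), np.int64(101)), (np.int64(518), np.int64(-110), np.int64(100)), (np.int64(520), np.int64(-111), np.int64(99)), (np.int64(522), np.int64(-111), np.int64(97)), (np.int64(522), np.int64(-111), np.int64(93)), (np.int64(522), np.int64(-111), np.int64(89)), (np.int64(522), np.int64(-111), np.int64(84))]
```

```bash
python3 - <<'E'
from h import *
s=capture("scene")
for z in(.199,.212,.23,.25):print(z,[np.round(proj(s,(.189+k*.36,.49+k*.933,z)),1) for k in(-.05,0,.05)])
im=cv2.imread("pics/scene.png");a=cv2.resize(im[40:140,440:580],None,fx=5.5,fy=5.5,interpolation=2)
for z,col in((.199,(0,0,255)),(.212,(0,255,0)),(.235,(255,0,0))):
    for k in(-.05,0,.05):
        u,v=proj(s,(.189+k*.36,.49+k*.933,z));cv2.circle(a,(int((u-440)*5.5),int((v-40)*5.5)),4,col,-1)
cv2.imwrite("pics/p3.png",(np.clip((a/255.)**.6*255,0,255)).astype(np.uint8))
o=observe();print(o["joint_positions"],o["position"],sum(o["joint_positions"][i] for i in(1,2,4)))
E
```

```text
0.199 [array([482.7, 105.4]), array([500.5, 107.5]), array([518.5, 109.6])]
0.212 [array([483.9, 101.8]), array([501.9, 103.9]), array([519.9, 106. ])]
0.23 [array([485.6,  96.7]), array([503.8,  98.8]), array([522. , 100.9])]
0.25 [array([487.6,  91. ]), array([505.9,  93.1]), array([524.3,  95.2])]
[-4.11876970e-01  4.85911725e-01  1.69587763e+00 -7.42261356e-05
  9.59904605e-01 -2.38236585e-01] [ 0.50765239 -0.13842591  0.0692506 ] 3.1416939598683333
```

View pics/p3.png

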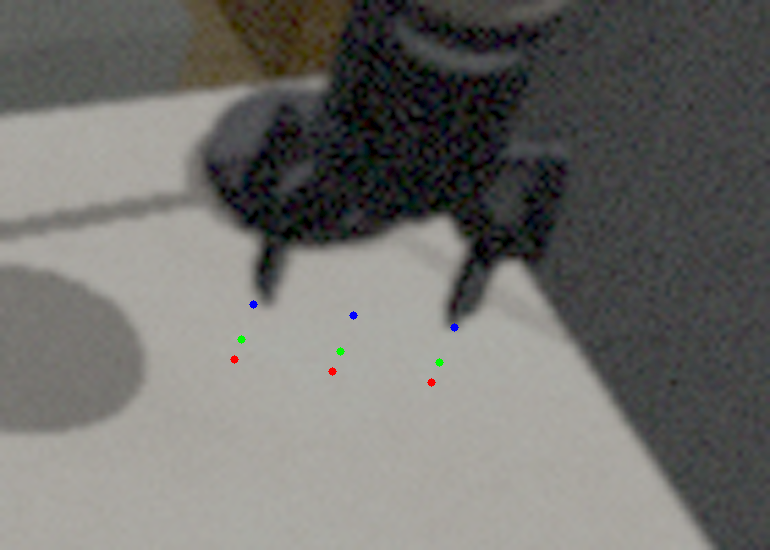

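>>> move_arm([
  [0,0,25,0],
  [5,30,25,0],
  [10.5,59,25,0],
  [10.5,59,-5,0],
  [10.5,59,-29,0],
  [10.5,59,-29,0],
])

```text
t: 7.12
position: [0.5169, -0.0789, 0.0389]
ee_rot: [[-0.173, -0.004, 0.985], [-0.985, 0.001, -0.173], [-0.0, -1.0, -0.004]]
wrist_force: [0.2, -0.2, 0.1]
finger_gap: -0.0
```

>>> move_arm([
  [-1.4,-7.9,0,0],
  [-2.4,-13.8,0,0],
  [-3.5,-19.7,0,0],
  [-4.5,-25.6,0,0],
  [-4.5,-25.6,0,0],
])

```text
t: 7.75
position: [0.5126, -0.1052, 0.0392]
ee_rot: [[-0.173, -0.003, 0.985], [-0.985, 0.001, -0.173], [-0.0, -1.0, -0.003]]
wrist_force: [0.5, 1.8, 2.1]
finger_gap: 0.0
```

```bash
python3 - <<'E'
from h import *
L=[];F=[]
for _ in range(8):L.append(capture("scene"));F.append(observe()["wrist_force"])
print(np.mean(F,0))
s=L[0];im=np.mean([x["image"] for x in L],0)
s["depth"]=np.median([x["depth"] for x in L],0);P=cloud(s)
a=cv2.resize(im[222:282,280:345].astype(np.float32),None,fx=9,fy=9,interpolation=2)
x=np.clip((np.clip(a,0,255)/255.)**.5*255,0,255).astype(np.uint8)
u,v=proj(s,observe()["position"]);cv2.circle(x,(int((u-280)*9),int((v-222)*9)),3,(255,0,0),-1)
save("p4.png",x);print(u,v)
E
```

```text
[0.87688254 1.55862918 1.29182643]
318.49827179208006 267.07744251218475
```

View pics/p4.png

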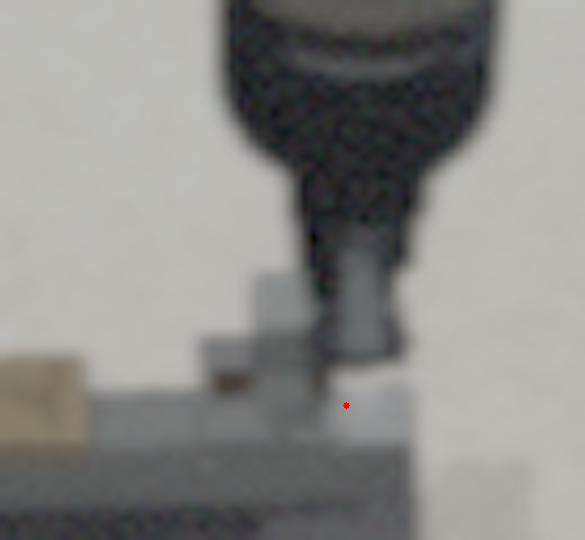

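>>> move_arm([
  [-1.0,-5.9,0,0],
  [-2.1,-11.8,0,0],
  [-3.1,-17.7,0,0],
  [-4.2,-23.6,0,0],
  [-5.2,-29.5,0,0],
  [-6.2,-35.4,0,0],
  [-7.3,-41.4,0,0],
  [-7.3,-41.4,0,0],
])

```text
t: 9.15
position: [0.5049, -0.1464, 0.0388]
ee_rot: [[-0.173, -0.004, 0.985], [-0.985, 0.001, -0.173], [-0.0, -1.0, -0.004]]
wrist_force: [-0.1, 1.7, 2.4]
finger_gap: 0.004
```

```bash
cat > f.py <<'E'
from h import *
F=[];L=[]
for _ in range(8):L.append(capture("scene"));F.append(observe()["wrist_force"])
F=np.mean(F,0);print("force",F,"along y",F@[.1736,.985,0],observe()["position"])
im=np.mean([x["image"] for x in L],0).astype(np.uint8);np.save("im.npy",im)
print(observe()["t"])
E
python3 f.py
```

```text
force [0.07190677 1.48562091 1.30097655] along y 1.4758196129433698 [ 0.50503186 -0.14580622  0.03874458]
9.55
```

>>> move_arm([
  [-0.7,-4,0,0],
  [-1.4,-8,0,0],
  [-1.4,-8,0,0],
])

```text
t: 9.93
position: [0.5037, -0.1532, 0.0388]
ee_rot: [[-0.173, -0.004, 0.985], [-0.985, 0.002, -0.173], [-0.002, -1.0, -0.004]]
wrist_force: [1.7, 7.1, 3.4]
finger_gap: -0.004
```

```bash
sed -i 's/range(8)/range(4)/' f.py; python3 f.py
```

```text
force [1.29766111 7.14429207 3.20847255] along y 7.262401657480093 [ 0.50367676 -0.15303816  0.03877372]
10.125
```

>>> move_arm([
  [-0.3,-1.7,0,0],
  [-0.3,-2,0,0],
  [-0.3,-2,0,0],
])

```text
t: 10.5
position: [0.5035, -0.1541, 0.0388]
ee_rot: [[-0.173, -0.004, 0.985], [-0.985, 0.004, -0.173], [-0.003, -1.0, -0.004]]
wrist_force: [2.6, 8.8, 3.3]
finger_gap: 0.001
```

```bash
python3 f.py
```

```text
force [1.72100579 7.98750015 2.75090628] along y 8.16645425634328 [ 0.50348957 -0.15401831  0.03881453]
10.7
```

>>> move_arm([
  [0.5,3,0,0],
  [1.2,7,0,0],
  [2,12,0,0],
  [4,24,0,0],
  [4,24,60,0],
  [4,40,115,0],
  [-40,90,140,0],
  [-80,130,140,0],
], grip=0)

```text
t: 11.7
position: [0.4252, -0.0246, 0.1803]
ee_rot: [[-0.173, 0.0, 0.985], [-0.985, 0.003, -0.173], [-0.003, -1.0, -0.0]]
wrist_force: [0.8, 0.3, -0.9]
finger_gap: 0.001
```

```bash
python3 - <<'E'
from h import *
c=capture("top");s=capture("scene")
for cc,lim in((c,(205,275,295,415)),(s,(250,285,235,310))):
    rgb=cc["image"].astype(int)
    m=np.zeros((480,640),bool);a,b,d,e=lim;m[a:b,d:e]=((rgb[...,0]-rgb[...,2])>.25*rgb[...,0])[a:b,d:e]
    m=cv2.morphologyEx(m.astype(np.uint8),cv2.MORPH_OPEN,np.ones((3,3)))
    v,u=np.nonzero(m);Q=np.array([atz(cc,x,y_,.052)[:2]*1000 for x,y_ in zip(u,v)],np.float32)
    if len(Q):
        w,V=np.linalg.eigh(np.cov(Q.T));print("bar",len(Q),cv2.minAreaRect(Q),Q.mean(0),np.degrees(np.arctan(-V[0,1]/V[1,1])))
a=cv2.resize(c["image"][190:275,295:415],None,fx=4,fy=4,interpolation=2);b=cv2.resize(s["image"][225:300,225:331],None,fx=340/75,fy=340/75,interpolation=2)
x=cv2.resize(np.hstack([a,b[:340]]),(800,283));save("p5.png",np.clip((x/255.)**.6*255,0,255).astype(np.uint8))
print(observe()["t"])
E
```

```text
bar 487 ((488.11907958984375, -239.95941162109375), (97.61489868164062, 30.80500030517578), 80.21932983398438) [ 488.2894  -239.61296] -9.654686563628891
bar 441 ((493.7547302246094, -239.63656616210938), (95.22916412353516, 36.0734748840332), 81.73002624511719) [ 493.3993  -239.73265] -8.938126183312091
11.8
```

View pics/p5.png

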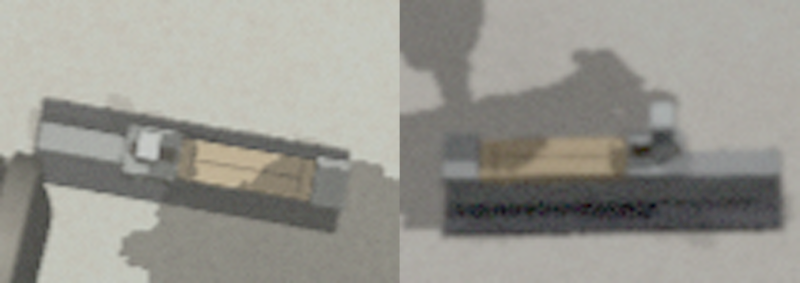

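>>> move_arm([
  [16,-54,0,0],
  [32,-108,0,0],
  [48,-162,0,0],
  [64,-212,-20,0],
  [64,-216,-80,0],
  [64,-216,-110,0],
  [64,-216,-140,0],
  [64,-216,-140,0],
], grip=1)

```text
t: 12.8
position: [0.4832, -0.237, 0.0368]
ee_rot: [[-0.17, -0.011, 0.985], [-0.985, 0.008, -0.17], [-0.006, -1.0, -0.012]]
wrist_force: [0.2, 0.3, 0.3]
finger_gap: 1.0
```

```bash
python3 f.py; python3 - <<'E'
from h import *
im=np.load("im.npy");s=capture("scene");p=observe()["position"]
a=cv2.resize(im[210:300,225:335].astype(np.float32),None,fx=7,fy=6.6,interpolation=2)
x=np.clip((np.clip(a,0,255)/255.)**.5*255,0,255).astype(np.uint8)
ax=np.array([.985,-.173,0])
for k,col in((-.05,(255,0,0)),(0,(0,255,0)),(.05,(255,0,0))):
  u,v=proj(s,np.array(p)+k*ax);cv2.circle(x,(int((u-225)*7),int((v-210)*6.6)),3,col,-1)
save("p6.png",x)
E
```

```text
force [ 0.20677199 -0.12466466  0.35891308] along y -0.08689907453108862 [ 0.48559312 -0.23846666  0.04042387]
13.0
```

View pics/p6.png

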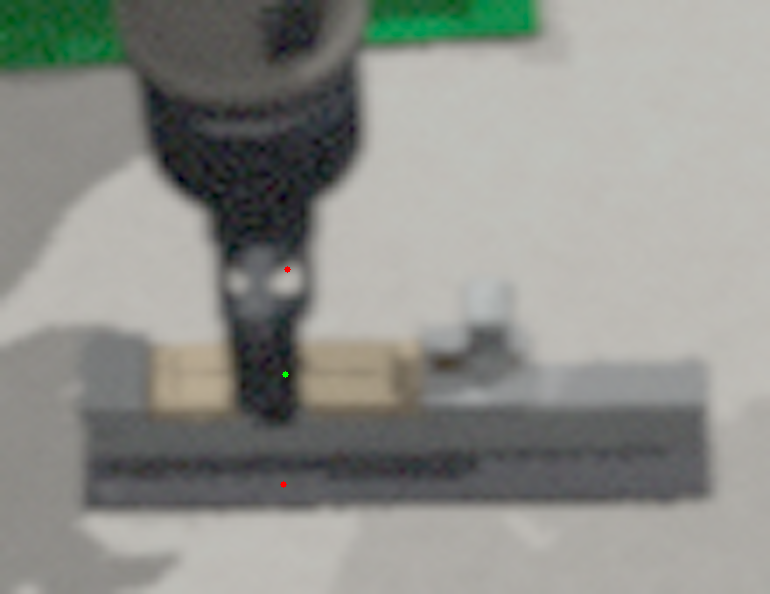

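>>> move_arm([
  [3,-1,-15,0],
  [3,-1,-30,0],
  [3,-1,-42,0],
  [3,-1,-50,0],
  [3,-1,-50,0],
  [3,-1,-50,0],
], grip=1)

```text
t: 13.8
position: [0.4888, -0.2396, -0.0093]
ee_rot: [[-0.169, -0.003, 0.986], [-0.986, 0.003, -0.169], [-0.003, -1.0, -0.004]]
wrist_force: [-0.6, 0.5, 0.1]
finger_gap: 1.0
```

```bash
python3 f.py; python3 - <<'E'
from h import *
im=np.load("im.npy");s=capture("scene");o=observe();p=np.array(o["position"]);print(o["ee_rot"].round(4) if hasattr(o["ee_rot"],"round") else o["ee_rot"],o["joint_positions"])
a=cv2.resize(im[210:300,225:335].astype(np.float32),None,fx=7,fy=6.6,interpolation=2)
x=np.clip((np.clip(a,0,255)/255.)**.5*255,0,255).astype(np.uint8)
ax=np.array([.985,-.173,0])
for k,dz,col in((.05,.048,(255,0,0)),(.05,.036,(255,255,0)),(0,.056,(0,255,0))):
  u,v=proj(s,p+k*ax+[0,0,dz]);print(k,dz,u,v);cv2.circle(x,(int((u-225)*7),int((v-210)*6.6)),3,col,-1)
save("p7.png",x)
E
```

```text
force [-0.15165316  0.27287485  0.44493043] along y 0.24245473657018357 [ 0.48879909 -0.23961925 -0.00912324]
14.0
[[-0.1694 -0.0033  0.9855]
 [-0.9855  0.0033 -0.1694]
 [-0.0026 -1.     -0.0038]] [-5.97129768e-01  6.29634260e-01  1.70359938e+00  1.13823800e-03
  8.12932179e-01 -4.27685587e-01]
0.05 0.048 265.27137941540144 284.82082957499773
0.05 0.036 265.54831228043753 287.2427891789596
0 0.056 265.4249281986703 266.55170333717524
```

View pics/p7.png

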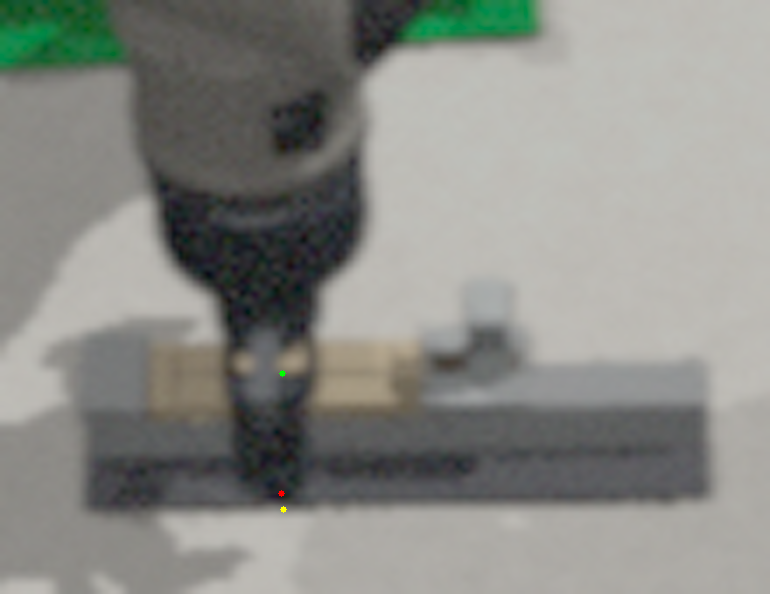

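>>> move_arm([
  [0.6,3.5,0,0],
  [0.6,3.5,0,0],
])

```text
t: 14.3
position: [0.4894, -0.2358, -0.0091]
ee_rot: [[-0.169, -0.003, 0.986], [-0.986, 0.003, -0.169], [-0.003, -1.0, -0.004]]
wrist_force: [-0.1, -0.5, 0.9]
finger_gap: 1.002
```

>>> move_arm([
  [0,0,0,0],
  [0,0,0,0],
  [0,0,0,0],
  [0,0,0,0],
  [0,0,0,0],
  [0,0,0,0],
], grip=0)

```text
t: 15.05
position: [0.4896, -0.2358, -0.0089]
ee_rot: [[-0.169, -0.003, 0.986], [-0.986, 0.003, -0.169], [-0.003, -1.0, -0.003]]
wrist_force: [0.8, 0.6, 3.7]
finger_gap: 0.339
```

```bash
python3 f.py; python3 - <<'E'
from h import *
o=observe();print(o["finger_gap"],o["ee_rot"],o["joint_positions"])
E
```

```text
force [0.70742451 1.5832132  3.83771879] along y 1.6822738955168366 [ 0.48962993 -0.23583311 -0.0088784 ]
15.25
0.3382226017011659 [[-0.1691194  -0.00276109  0.9855917 ]
 [-0.98559229  0.00305477 -0.16911094]
 [-0.00254382 -0.99999152 -0.00323793]] [-5.90553300e-01  6.27781783e-01  1.70650146e+00  1.37889718e-03
  8.11304305e-01 -4.21572175e-01]
```

>>> move_arm([
  [0,0,3,0],
  [0,0,10,0],
  [0,0,30,0],
  [0,0,70,0],
  [0,0,120,0],
  [0,0,170,0],
  [10,40,220,3],
  [20,90,260,7],
  [30,140,290,11],
  [50,190,320,15],
  [70,240,340,19],
  [90,290,350,20],
])

```text
t: 16.75
position: [0.5799, 0.0558, 0.343]
ee_rot: [[0.179, -0.002, 0.984], [-0.984, 0.002, 0.179], [-0.002, -1.0, -0.001]]
wrist_force: [1.2, -0.2, -0.2]
finger_gap: 0.34
```

```bash
python3 f.py; python3 - <<'E'
from h import *
o=observe();print(o["finger_gap"],o["ee_rot"],o["joint_positions"])
save("p8.png",np.clip((capture("scene")["image"]/255.)**.6*255,0,255).astype(np.uint8))
E
```

```text
force [-0.94506137  0.68387715 -1.2415015 ] along y 0.5095563354883058 [0.57934805 0.05494473 0.34096544]
16.95
0.34063744043239363 [[ 0.18013634 -0.00445349  0.98363157]
 [-0.98363917  0.00143127  0.18014421]
 [-0.00221012 -0.99998906 -0.00412281]] [-3.78626794e-02  3.97559772e-01  1.05986834e+00  1.27048360e-03
  1.68866895e+00 -2.18846175e-01]
```

View pics/p8.png

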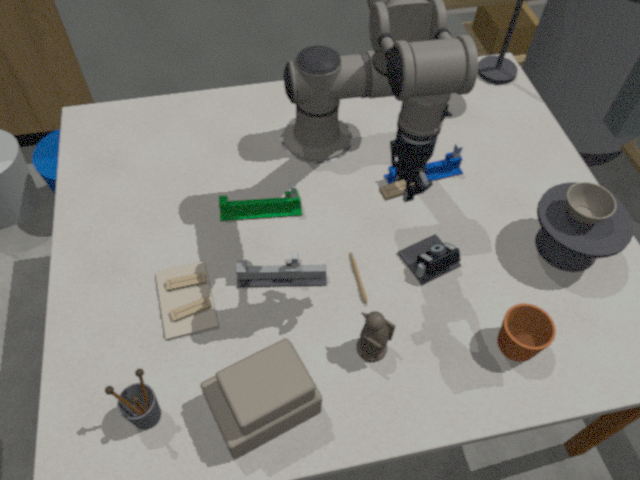

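>>> move_arm([
  [40,-1,0,-4],
  [80,-3,0,-8],
  [130,-5,0,-12.5],
  [180,-7,0,-12.5],
  [230,-9,0,-12.5],
  [280,-11,0,-12.5],
  [320,-12,0,-12.5],
  [350,-13,0,-12.5],
])

```text
t: 18.0
position: [0.8033, 0.0367, 0.2904]
ee_rot: [[-0.039, 0.047, 0.998], [-0.999, 0.004, -0.039], [-0.006, -0.999, 0.047]]
wrist_force: [0.8, 0.3, -1.0]
finger_gap: 0.339
```

```bash
cat > o.py <<'E'
from h import *
o=observe();R=np.array(o["ee_rot"]);a=R[:,1]
print(o["t"],"gap",round(o["finger_gap"],3),"pos",np.round(o["position"],4),"J",np.round(o["joint_positions"],3))
print("tilt",np.degrees(np.arccos(-a[2])).round(2),"az",np.degrees(np.arctan2(a[1],a[0])).round(1),"bar x-axis(tool x)",R[:,0].round(3),"toolz",R[:,2].round(3))
E
python3 o.py
```

```text
18.0 gap 0.339 pos [0.8033 0.0367 0.2904] J [-0.052  1.018  0.036  0.008  2.04  -0.009]
tilt 2.72 az 5.1 bar x-axis(tool x) [-0.039 -0.999 -0.006] toolz [ 0.998 -0.039  0.047]
```

>>> move_arm([
  [60,-3,35,0],
  [120,-6,70,0],
  [180,-9,105,0],
  [240,-12,140,0],
  [300,-15,175,0],
])

```text
t: 18.62
position: [0.8155, 0.0229, 0.3017]
ee_rot: [[-0.039, 0.097, 0.995], [-0.999, 0.006, -0.04], [-0.009, -0.995, 0.096]]
wrist_force: [0.2, 0.5, -1.1]
finger_gap: 0.34
```

```bash
python3 o.py
```

```text
18.625 gap 0.34 pos [0.8155 0.0229 0.3017] J [-0.071  1.006  0.036  0.014  2.003 -0.025]
tilt 5.56 az 3.3 bar x-axis(tool x) [-0.039 -0.999 -0.009] toolz [ 0.995 -0.04   0.096]
```

>>> move_arm([
  [60,0,20,0],
  [120,0,40,0],
  [180,0,60,0],
  [240,0,80,0],
  [300,0,100,0],
  [360,0,120,0],
  [420,0,140,0],
  [480,0,160,0],
])

```text
t: 19.62
position: [0.8507, 0.0179, 0.2691]
ee_rot: [[-0.039, 0.147, 0.988], [-0.999, 0.007, -0.04], [-0.012, -0.989, 0.147]]
wrist_force: [0.3, 1.0, -0.4]
finger_gap: 0.342
```

```bash
python3 o.py
```

```text
19.625 gap 0.342 pos [0.8507 0.0179 0.2691] J [-0.076  1.049  0.037  0.019  1.909 -0.029]
tilt 8.46 az 2.6 bar x-axis(tool x) [-0.039 -0.999 -0.012] toolz [ 0.988 -0.04   0.147]
```

>>> move_arm([
  [60,0,20,0],
  [120,0,40,0],
])

```text
t: 19.88
position: [0.8712, 0.0165, 0.2642]
ee_rot: [[-0.038, 0.195, 0.98], [-0.999, 0.007, -0.04], [-0.015, -0.981, 0.195]]
wrist_force: [-0.8, -0.5, -1.5]
finger_gap: 0.343
```

>>> move_arm([
  [60,0,30,0],
  [120,0,60,0],
])

```text
t: 20.12
position: [0.8863, 0.0152, 0.2733]
ee_rot: [[-0.038, 0.246, 0.969], [-0.999, 0.008, -0.041], [-0.018, -0.969, 0.245]]
wrist_force: [-0.5, -0.4, -0.7]
finger_gap: 0.342
```

>>> move_arm([
  [60,0,40,0],
  [120,0,80,0],
  [120,0,80,0],
])

```text
t: 20.5
position: [0.8957, 0.0139, 0.2953]
ee_rot: [[-0.037, 0.297, 0.954], [-0.999, 0.009, -0.041], [-0.021, -0.955, 0.297]]
wrist_force: [0.5, 0.5, -1.2]
finger_gap: 0.339
```

```bash
python3 o.py
```

```text
20.5 gap 0.339 pos [0.8957 0.0139 0.2953] J [-0.083  1.031  0.037  0.034  1.773 -0.031]
tilt 17.31 az 1.7 bar x-axis(tool x) [-0.037 -0.999 -0.021] toolz [ 0.954 -0.041  0.297]
```

>>> move_arm([
  [60,-20,40,0],
  [120,-40,80,0],
])

```text
t: 20.75
position: [0.9063, -0.0145, 0.3131]
ee_rot: [[-0.037, 0.346, 0.937], [-0.999, 0.007, -0.043], [-0.021, -0.938, 0.346]]
wrist_force: [0.3, -0.2, -0.6]
finger_gap: 0.338
```

>>> move_arm([
  [60,-20,50,0],
  [120,-40,100,0],
])

```text
t: 21.0
position: [0.9116, -0.0388, 0.3392]
ee_rot: [[-0.039, 0.395, 0.918], [-0.999, 0.004, -0.044], [-0.021, -0.919, 0.394]]
wrist_force: [0.2, 0.1, 0.0]
finger_gap: 0.339
```

```bash
python3 o.py
```

```text
21.0 gap 0.339 pos [ 0.9116 -0.0388  0.3392] J [-0.15   0.991  0.036  0.064  1.713 -0.085]
tilt 23.25 az 0.5 bar x-axis(tool x) [-0.039 -0.999 -0.021] toolz [ 0.918 -0.044  0.394]
```

>>> move_arm([
  [55,-40,50,0],
  [110,-80,100,0],
])

```text
t: 21.25
position: [0.9134, -0.0851, 0.364]
ee_rot: [[-0.041, 0.44, 0.897], [-0.999, -0.002, -0.045], [-0.018, -0.898, 0.439]]
wrist_force: [0.3, -0.4, -0.3]
finger_gap: 0.342
```

>>> move_arm([
  [55,-40,50,0],
  [110,-80,100,0],
  [110,-80,100,0],
])

```text
t: 21.62
position: [0.9123, -0.1354, 0.3886]
ee_rot: [[-0.045, 0.485, 0.873], [-0.999, -0.01, -0.046], [-0.013, -0.874, 0.485]]
wrist_force: [-1.1, 0.5, -0.1]
finger_gap: 0.345
```

```bash
python3 o.py
```

```text
21.625 gap 0.345 pos [ 0.9123 -0.1354  0.3886] J [-0.276  0.946  0.037  0.123  1.664 -0.185]
tilt 29.05 az -1.2 bar x-axis(tool x) [-0.045 -0.999 -0.013] toolz [ 0.873 -0.046  0.485]
```

```bash
python3 - <<'E'
from h import *
o=observe();a=np.radians(18.7);Z=np.array([[np.cos(a),-np.sin(a),0],[np.sin(a),np.cos(a),0],[0,0,1]])
R=Z@np.array(o["ee_rot"]);V=np.array([.4779,.1878,.1789]);t=V-R@[.0051,-.0549,0]
psi=np.radians(16.2);lz=np.array([-.5*np.cos(psi),-.5*np.sin(psi),.866]);ly=[-np.sin(psi),np.cos(psi),0]
print(t,((t-o["position"])*1000).round(1),"ang z",np.degrees(np.arccos(-R[:,1]@lz)),"ang y",np.degrees(np.arccos(-R[:,0]@ly)))
E
```

```text
[0.50191212 0.20070241 0.13097333] [-410.4  336.1 -257.7] ang z 1.2007019072073797 ang y 0.7569580804210279
```

>>> move_arm([
  [-30,25,0,1],
  [-70,55,0,3],
  [-110,85,0,5],
  [-150,120,-10,8],
  [-190,155,-20,10],
  [-235,190,-35,13],
  [-280,228,-55,16],
  [-320,262,-75,18.7],
  [-360,295,-95,18.7],
  [-395,325,-120,18.7],
  [-410,336,-145,18.7],
  [-410,336,-160,18.7],
])

```text
t: 23.12
position: [0.5001, 0.2019, 0.2275]
ee_rot: [[0.28, 0.461, 0.842], [-0.96, 0.147, 0.239], [-0.014, -0.875, 0.484]]
wrist_force: [-0.1, -0.7, -1.5]
finger_gap: 0.34
```

```bash
cat > t.py <<'E'
from h import *
o=observe();R=np.array(o["ee_rot"]);p=np.array(o["position"]);V=np.array([.4779,.1878,.1789])
psi=np.radians(16.2);lz=np.array([-.5*np.cos(psi),-.5*np.sin(psi),.866]);ly=[-np.sin(psi),np.cos(psi),0]
b=p+R@[.0051,-.0549,0]
print("bar",b.round(4),"need mm",((V-b)*1000).round(1),"ang z",np.degrees(np.arccos(-R[:,1]@lz)),"ang y",np.degrees(np.arccos(-R[:,0]@ly)),"yaw",np.degrees(np.arctan2(-R[0,0],-R[1,0])))
E
python3 o.py; python3 t.py
```

```text
23.125 gap 0.34 pos [0.5001 0.2019 0.2275] J [ 0.211  0.074  1.919  0.079  0.647 -0.12 ]
tilt 28.96 az 17.7 bar x-axis(tool x) [ 0.28  -0.96  -0.014] toolz [0.842 0.239 0.484]
bar [0.4763 0.1889 0.2755] need mm [  1.6  -1.1 -96.6] ang z 1.3258127826435657 ang y 0.7817373111329005 yaw -16.284194715659428
```

>>> move_arm([
  [1,-1,-35,0],
  [1.6,-1,-65,0],
  [1.6,-1,-85,0],
  [1.6,-1,-96.5,0],
  [1.6,-1,-96.5,0],
  [1.6,-1,-96.5,0],
])

```text
t: 23.88
position: [0.5023, 0.2011, 0.1319]
ee_rot: [[0.28, 0.463, 0.841], [-0.96, 0.147, 0.239], [-0.013, -0.874, 0.485]]
wrist_force: [-0.2, -0.8, -0.6]
finger_gap: 0.338
```

```bash
python3 t.py; python3 - <<'E'
from h import *
s=capture("scene");c=capture("top")
V=np.array([.4779,.1878,.1789]);psi=np.radians(16.2)
lz=np.array([-.5*np.cos(psi),-.5*np.sin(psi),.866]);ly=np.array([-np.sin(psi),np.cos(psi),0]);lx=np.cross(ly,lz)
out=[]
for cc in(s,c):
    u,v=map(int,proj(cc,V));f=7
    y0,x0=v-33,u-28;a=cv2.resize(cc["image"][y0:y0+66,x0:x0+56],None,fx=f,fy=f,interpolation=2);a=np.clip((a/255.)**.55*255,0,255).astype(np.uint8)
    pts=[]
    for i,j in((1,1),(1,-1),(-1,-1),(-1,1)):
        q=proj(cc,V+lx*.015*i+ly*.05*j+lz*.006);pts.append([int((q[0]-x0+.5)*f),int((q[1]-y0+.5)*f)])
    cv2.polylines(a,[np.array(pts)],True,(255,0,0),1);out.append(a)
save("p9.png",np.hstack(out))
P=cloud(s)
rgb=s["image"].astype(int);m=(rgb[...,0]-rgb[...,2])>.25*rgb[...,0]
d=np.linalg.norm(P-V,axis=-1);m&=d<.075
Q=P[m];print(len(Q),Q.mean(0));n=(Q-V);print("along ly",np.percentile(n@ly,[1,50,99]),"lx",np.percentile(n@lx,[2,50,98]),"lz",np.percentile(n@lz,[5,50,95]))
E
```

```text
bar [0.4783 0.1881 0.1799] need mm [-0.4 -0.3 -1. ] ang z 1.2577527630925192 ang y 0.7784237232599449 yaw -16.291087411549242
281 [0.48118455 0.17822235 0.19523782]
along ly [-0.0490976  -0.01061346  0.04621159] lx [-0.035764    0.01126939  0.05069199] lz [-0.00220466  0.00570574  0.05756318]
```

View pics/p9.png

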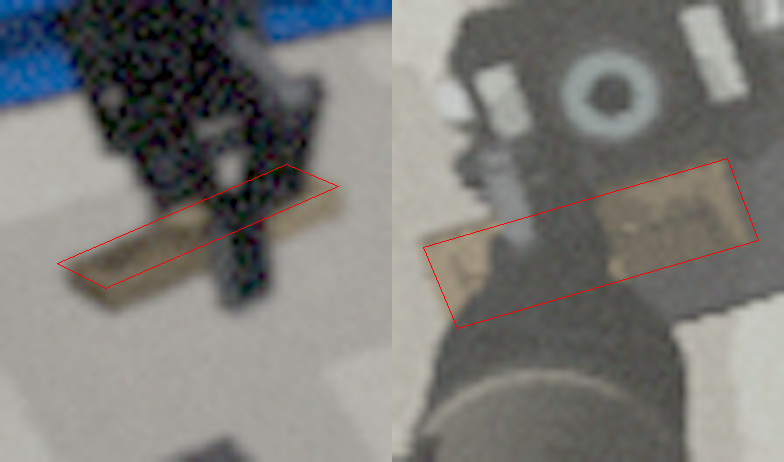

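```bash
python3 - <<'E'
from h import *
V=np.array([.4779,.1878,.1789]);psi=np.radians(16.2)
lz=np.array([-.5*np.cos(psi),-.5*np.sin(psi),.866]);ly=np.array([-np.sin(psi),np.cos(psi),0]);lx=np.cross(ly,lz);B=np.array([lx,ly,lz])
for n in("scene","top"):
    L=[capture(n) for _ in range(10)];c=L[0];c["depth"]=np.median([x["depth"] for x in L],0);im=np.mean([x["image"] for x in L],0)
    P=cloud(c);q=(P-V)@B.T
    m=((im[...,0]-im[...,2])>.2*im[...,0])&(abs(q[...,1])<.07)&(abs(q[...,0])<.03)&(abs(q[...,2])<.02)
    Q=q[m];t=Q.copy()
    for _ in range(6):
        A=np.c_[t[:,:2],np.ones(len(t))];k=np.linalg.lstsq(A,t[:,2],rcond=None)[0]
        r=Q[:,2]-np.c_[Q[:,:2],np.ones(len(Q))]@k;t=Q[abs(r)<.002]
    print(n,m.sum(),len(t),"plane slope deg",np.degrees(np.arctan(k[:2])).round(2),"z0 mm",(k[2]*1000).round(2),"ly",(np.percentile(t[:,1],[1,99])*1000).round(1),"lx",(np.percentile(t[:,0],[2,98])*1000).round(1),len(Q))
    for y in(-.04,-.03,-.02,.02,.03,.04):
        w=t[abs(t[:,1]-y)<.005]; print(y,len(w),(np.percentile(w[:,0],[3,97])*1000).round(1) if len(w)>3 else "",w[:,2].mean().round(4) if len(w) else "")
print(observe()["t"])
E
```

```text
scene 233 149 plane slope deg [-3.74 -0.55] z0 mm 4.78 ly [-47.4  49.6] lx [-14.5  16.6] 233
-0.04 25 [-9.2 15.7] 0.0047
-0.03 23 [-8.1 16.6] 0.0049
-0.02 23 [-10.5  15.5] 0.0049
0.02 1  0.0038
0.03 6 [14.4 15.8] 0.0038
0.04 6 [14.1 16.2] 0.0033
top 357 310 plane slope deg [-1.28  0.6 ] z0 mm 6.0 ly [-46.5  51.6] lx [-14.5  14.3] 357
-0.04 53 [-14.2  13.8] 0.0056
-0.03 59 [-14.1  14. ] 0.0056
-0.02 55 [-13.9  13.5] 0.006
0.02 0  
0.03 9 [ 0.3 14.2] 0.0059
0.04 35 [-3.8 15.1] 0.0063
24.975
```

>>> move_arm([
  [0.3,-1.4,-0.4,0],
  [0.3,-1.4,-0.4,0],
  [0.3,-1.4,-0.4,0],
  [0.3,-1.4,-0.4,0],
])

```text
t: 25.48
position: [0.502, 0.1995, 0.1306]
ee_rot: [[0.28, 0.461, 0.842], [-0.96, 0.147, 0.239], [-0.014, -0.875, 0.484]]
wrist_force: [-0.8, -0.3, -1.1]
finger_gap: 0.342
```

```bash
python3 t.py; python3 - <<'E'
from h import *
L=[capture("scene") for _ in range(6)];c=L[0];c["depth"]=np.median([x["depth"] for x in L],0);P=cloud(c)
q=P-np.array([.495,-.2023,0]);y=q@[.1736,.985,0];x=q@[.985,-.1736,0]
m=(abs(x)<.02)&(abs(y)<.11)&(P[...,2]>.094)&(P[...,2]<.106);print("tab top gauge x,y",x[m].mean(),y[m].mean(),m.sum())
o=observe();print(o["t"],o["finger_gap"],o["qvel"])
for l in("bird","modelling_tool","bar2_center"):print(l,[np.round(r["position"]) for r in landmark_of(l,c)[:2]])
hand_in()
E
```

```text
bar [0.4782 0.1865 0.1786] need mm [-0.3  1.3  0.3] ang z 1.3266759934835213 ang y 0.7811359031735859 yaw -16.283917495885742
tab top gauge x,y 0.0034881825568627684 0.03810322379589755 49
25.775 0.33920580577284865 [-0.00051401  0.00076107  0.00049265  0.00195025  0.00155773 -0.00103296]Traceback (most recent call last):
  File "<stdin>", line 6, in <module>
ValueError: only the last four pictures can be asked about
```

```bash
python3 - <<'E'
from h import *
c=capture("scene")
for y in(.032,.035,.038):print(y,proj(c,np.array([.495,-.2023,.101])+y*np.array([.1736,.985,0])))
im=np.clip((c["image"]/255.)**.6*255,0,255).astype(np.uint8)
def tabc(i):
    g=cv2.cvtColor(i,cv2.COLOR_RGB2GRAY)[250:262,286:302].astype(float);w=np.clip(g-np.percentile(g,80),0,None);v,u=np.mgrid[250:262,286:302];return (u*w).sum()/w.sum(),(v*w).sum()/w.sum()
p8=cv2.imread("pics/p8.png")[...,::-1];print("now",tabc(im),"p8",tabc(np.ascontiguousarray(p8)))
a,b=[cv2.cvtColor(np.ascontiguousarray(z),cv2.COLOR_RGB2GRAY)[240:290,230:332].astype(np.float32) for z in(p8,im)]
r=cv2.matchTemplate(b,a[8:32,50:80],cv2.TM_CCOEFF_NORMED);print("shift",cv2.minMaxLoc(r)[3],cv2.minMaxLoc(r)[1])
i7=np.load("im.npy");a7=np.clip((i7/255.)**.6*255,0,255).astype(np.uint8);g=cv2.cvtColor(a7,cv2.COLOR_RGB2GRAY)[240:290,230:332].astype(np.float32)
for l in("bird","modelling_tool","bar2_center"):print(l,[np.round(r["position"]) for r in landmark_of(l,c)[:2]])
s0=cv2.imread("pics/p5.png");cv2.imwrite("pics/p10.png",cv2.resize(im[240:290,230:332][...,::-1],None,fx=7,fy=7,interpolation=2))
E
```

```text
0.032 (np.float64(292.1095551956263), np.float64(254.11397164647187))
0.035 (np.float64(293.3090269417083), np.float64(254.08999716198926))
0.038 (np.float64(294.50832360235), np.float64(254.06602617703317))
now (np.float64(293.8936170212766), np.float64(252.9787234042553)) p8 (np.float64(293.8333333333333), np.float64(253.08333333333334))
shift (50, 8) 0.9939318299293518
bird []
modelling_tool [array([350., 252.])]
bar2_center [array([187., 283.])]
```

View pics/p10.png

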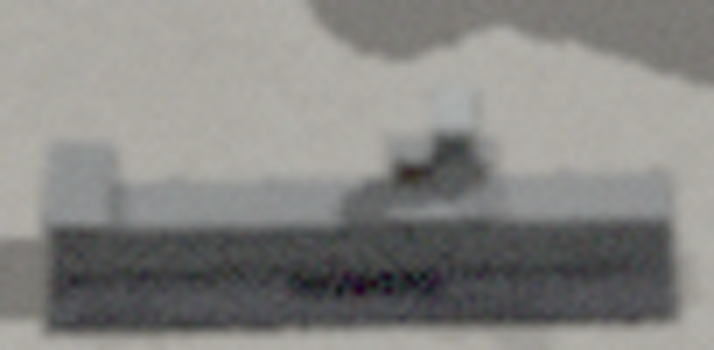

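```bash
python3 -c "
from bench import *
o=observe();print(o['t'],o['finger_gap']);print(hand_in())"
```

```text
25.975 0.34038298347702883
the job is handed in; nothing more can be done
None
```

The jaw was pushed shut on the bar, the bar was lifted out, and I handed the job in at about 26 s with the arm still holding it in front of the inspection camera.

**What went differently**
- **Fingertips higher than reported:** the real fingertips sit about 36 mm above the position the robot reports. My first push passed over the tab without touching it. I measured the offset from the pictures, lowered the hand and pushed again.
- **Tilt:** moves only offer a shift and a turn about the vertical. I got the 30° tilt by repeatedly reaching past the arm's limit while holding the bar. During this the elbow read 0.036–0.037 rad against its listed lower limit of 0.04. No fault was reported, but I can't rule out that it counts as passing the range.

**Last checks**
- **Jaw:** I pushed until the force along the slide averaged about 8 N, up from 1.5 N while sliding. After release the tab stood at 36–38 mm on the gauge (35 expected), within what the cameras can resolve. It had not moved after the bar was lifted out.
- **Bar position:** the robot's pose puts the bar centre within about 1.5 mm of the view point. The last depth check, before a final 1.5 mm shift, agreed to within about 2.5 mm.
- **Bar angles:** by the robot's pose, tilt is off by about 1.3° and length direction by about 0.8°. The top camera agreed on tilt. The scene camera read 3.7° of tilt, but on fewer points.
- **Grip:** steady, with the opening matching the bar's width.
- **Things to leave alone:** the modelling tool and the second bar were found where they started, within a pixel. The third bar was not re-checked. The network missed the bird in the last picture, though an earlier picture taken with the bar already lifted showed it standing in place.

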